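# Tighten the carving clamp with the deep T-key

### The job

Take the T-key from its wooden stand, lower it down the round bore of the carving clamp until its socket drops fully over the square stem at the bottom, and turn it clockwise (seen from above) to the stop so that the steel jaw closes on the plinth. Feel for the square and never force or ram the key; leave it standing upright on the stem, let go of it, and do not disturb the lamb and the two pawns.

Things in the scene. Friction and masses are not known exactly. Their poses are not given: they have to be found in the camera images.
- key_grip (a point): Centre of the T-key's wooden crossbar, 70 mm long (key x), 14 mm thick (y), 24 mm high (z); z points up along the shank. The key starts upright in its stand, about 0.3 kg. Below the bar a steel shank 12 mm across leads down to a dark steel socket whose open lower end is 148 mm below this point.
- key_socket (a point): Centre of the open lower end of the key's socket, 148 mm under key_grip; axes as the key. The socket is square: outside 29.2 mm (36 mm over its corners) and 30 mm tall; inside 21.2 mm and 16 mm deep; sides parallel to key x and y.
- rack: The dark wooden stand that holds the key at the start: fixed block 80 x 80 mm, 50 mm high, origin at the centre of its underside. Its pocket is 32.5 mm square, open above, its floor 6 mm over the bench: the key must be lifted straight up at least 44 mm to leave it.
- bore_mouth (a point): Centre of the bore's mouth, on top of the clamp's pale wooden tower (90 x 90 mm, 110 mm high). The bore is vertical, round, 43 mm across. Tip of the brass stem in it: 82.5 mm below the mouth, within 1 mm of the axis. Socket fully on the stem: its lower end is about 98.5 mm below the mouth.
- stem (a joint): Clockwise turn (from above) of the 18 mm square stem (top 2.5 mm: 15.5 mm) since the start: 0 slack, 1.05 rad hard stop, clamp tight. Turns at about 0.15 N m, stays where left. The angle of its flats is not given: unknown, never parallel to the tower's. The socket slips on within about 0.2 rad of square, with that much play either way.
- clamp: The fixed carving clamp, origin on the bore's axis at bench level, z up. Along its +x, 52 to 160 mm from the axis, stand the steel jaw, the plinth with a carved animal (up to 140 mm over the bench) and the fixed jaw.
- lamb: Bystander: small white carved lamb, about 85 mm long, 70 mm high, loose; origin under its middle.
- pawn1: Bystander: turned wooden chess pawn, 30 mm across, 56 mm high, loose; origin at the centre of its underside.
- pawn2: Bystander: a second pawn, the same.
There are look-alikes about, which are no part of the job. Of the things like the part that bears key_grip, leave any that is orange; of the rest the smaller one is meant.

How it is judged:
By the outcome, as a careful person would: the job done as asked, in the order asked, and still so for the second after the job is handed in, with the robot touching nothing.
It also fails if it takes over 64 s, if anything falls off the work surface, if the arm or the gripper's body presses on something with over 40 N, if the wrist force passes 120 N, or if a joint passes its speed limit or range.

### The arm

A 7-joint arm with a two-finger parallel gripper is mounted at the origin on the work surface. World frame = base frame: x ahead of the robot, y to its left, z up, the work surface at z = 0. Lengths are in m, angles in rad, forces in N, time in s.
With the tool pointing down it reaches from about 0.425 to 1.025 m from the base axis. Payload 9.4 kg.
Tool frame: the origin (TCP) lies between the finger pads; the fingertips stand ahead of it and the grasp point (between the pads) lies 5 mm behind it (bot.nose_length is the z of the fingertips in the tool frame, in m); z points along the fingers, x is the direction in which the jaws open and shut, and the axes are right-handed (so a half turn about z gives the same grasp; the last joint's range is limited). The gripper opens to 93 mm and grips with 3 to 60 N. Pads are 15 mm wide; open, the fingers measure 128 mm over their backs; the gripper's body (75 mm by 188 mm) begins 65 mm behind the grasp point.
Start: joints at [1.158, 0.599, -0.003, 1.599, 0.002, 0.943, -0.08], TCP at [0.239, -0.685, 0.233] pointing down, gripper open.
Joint ranges: [-2.57, 2.57], [-0.35, 1.97], [-1.29, 1.29], [0.11, 2.56], [-1.05, 4.19], [0.11, 1.86], [-2.63, 2.63]. Speed limits (rad/s): [2.22, 2.22, 3.01, 3.01, 3.14, 3.14, 3.14].

### API

Orientations are given as a rotation vector (axis times angle).
In Python, from bench import bot, eyes gives the robot as it stands.
- The arm moves only by the shell command python3 -m crank 'ROWS' [FORCE]. ROWS is JSON, a list that holds one entry, the list of rows, each a list of 5 numbers: the shift along the world's x, y, z in mm, then the turn about the world's z in degrees, then the finger opening in mm, from 0 to 93. A call has exactly 5 rows; each row shifts and turns the commanded pose from where the row before left it; what a row does not reach is not made up. A row lasts 1/8 s, in which the tool goes at most 62.5 mm and 10.7 degrees, less where a joint would pass 70% of its speed; a pose out of reach is approached as far as the arm can. A call is refused whole if a number of a shift passes 62.5 or a number of a turn 10.7, either way. A call with a gripper value outside its range is refused whole. The fingers move at their own pace and stop on an object; FORCE is the grip in N (left out, the last holds). Time passes only in rows, so rows that do not move let the fingers close, or fill a call up. It gives the time, the measured TCP pose, the force and the opening at its end, in the units of the state.
- bot.read_state(): the state, without advancing time (a new reading comes with each control period).
- eyes.capture(name): name is "side" or "top" or "wrist"; returns (picture, depth): 420x560x3 uint8, blue, green, red; 420x560 float32, m along the optical axis (not along the pixel's ray), 0 where there is no reading.
- eyes.camera_params(name): a dict with "camera_matrix" (3x3 intrinsics, pixels), "dist" ([k1, k2, p1, p2, k3] as OpenCV has them; the pictures are not rectified), "R" (3x3) and "t" (3): a world point X has camera coordinates R X + t; the wrist camera has in their place "T_tool_cam" (4x4, takes a point from camera to tool coordinates, whose origin is the TCP and whose axes are the tool frame's). Camera axes: x right, y down, z forward; pixel columns grow to the right and rows downward; lengths in m; the calibration is good to about 2 mm. A picture is of the moment at which its call begins: read the wrist's pose just before it. camera_params takes no time and is no camera call.
- bot.job_done(): hands the job in, once; it reports no verdict.
The state is a dict: "time": time; "qpos": joint angles; "dq": joint speeds; "joint_torque": joint torques, N m; "eef_pos": TCP position; "eef_rot": TCP orientation; "contact_force": force on the tool from outside, world axes, zero at the start; "wrist_torque": the same for the moment, N m; "opening": finger opening in m.
Only numpy, scipy, OpenCV 4.12 (cv2) and the standard library are available. Lean on these libraries where they do the work, as an engineer would, in place of code of your own. Each camera call takes 0.05 s, during which the arm holds its last target.

## Working session

There is one attempt and no reset: what is moved stays moved. The work goes in short steps, Python scripts to look and compute and a shell command to move; the robot and the scene stay as the last step left them, time stands still between calls to the robot, and variables do not carry over. Pictures are saved under pics/ and viewed, and the job is handed in when it is done.

```bash
ls; mkdir -p pics; cat > h.py <<'E'
import numpy as np, cv2
from bench import bot, eyes
from scipy.spatial.transform import Rotation as R
def snap(n,fn):
    s=bot.read_state(); p,d=eyes.capture(n); cv2.imwrite(f'pics/{fn}.png',p); np.savez(f'pics/{fn}.npz',p=p,d=d,pos=s['eef_pos'],rot=s['eef_rot'],n=n); return p,d
def world(fn,uv,z=None):
    f=np.load(f'pics/{fn}.npz'); n=str(f['n']); c=eyes.camera_params(n); K=np.array(c['camera_matrix']); D=np.array(c['dist'])
    out=[]
    for u,v in uv:
        a=cv2.undistortPoints(np.array([[[u,v]]],float),K,D)[0,0]
        ray=np.array([a[0],a[1],1.])
        if n=='wrist':
            T=np.array(c['T_tool_cam']); Rt=R.from_rotvec(f['rot']).as_matrix()
            Rw=Rt@T[:3,:3]; o=Rt@T[:3,3]+f['pos']
        else:
            Rw=np.array(c['R']).T; o=-Rw@np.array(c['t'])
        if z is None:
            dd=f['d'][int(round(v)),int(round(u))]
        else:
            w=Rw@ray; dd=(z-o[2])/w[2]
        out.append(o+Rw@ray*dd)
    return np.array(out)
E
python3 - <<'E'
from h import *
print(bot.read_state(), bot.nose_length)
for n in ['side','top','wrist']: snap(n,n+'0')
for n in ['side','top']:
    c=eyes.camera_params(n); print(n,-np.array(c['R']).T@np.array(c['t']))
print(eyes.camera_params('wrist'))
E
```

```text
pics
{'time': 0.0, 'qpos': array([ 1.15832686,  0.60012363, -0.00254102,  1.60012222,  0.00183794,
        0.94285377, -0.0798086 ]), 'dq': array([ 0.0002988 , -0.00083423,  0.00096476, -0.00120608, -0.00085815,
       -0.00093124, -0.00069226]), 'joint_torque': array([ 6.29607694e-04, -7.65065789e+01,  1.49717499e+00, -2.52355081e+01,
       -5.24398510e-02,  1.69445324e-02,  1.46122125e-04]), 'eef_pos': array([ 0.23871144, -0.68409801,  0.23176378]), 'eef_rot': array([-2.56087620e+00,  1.81850082e+00,  2.07040441e-03]), 'contact_force': array([0.47305853, 0.12202771, 0.57572099]), 'wrist_torque': array([-0.02562544,  0.0040496 ,  0.00075974]), 'opening': 0.09299474590879482} 0.014
side [ 0.51207327 -0.52063494  0.7628418 ]
top [0.4735676  0.00283546 1.20711228]
{'camera_matrix': array([[319.3488731 ,   0.        , 281.75624885],
       [  0.        , 319.3488731 , 206.68323735],
       [  0.        ,   0.        ,   1.        ]]), 'dist': array([0.01968836, 0.        , 0.        , 0.        , 0.        ]), 'T_tool_cam': array([[ 9.99999542e-01, -9.41996307e-04, -1.67713912e-04,
         1.46226096e-04],
       [ 9.48885247e-04,  9.53850409e-01,  3.00280698e-01,
        -8.44537374e-02],
       [-1.22889325e-04, -3.00280719e-01,  9.53850866e-01,
        -1.52079901e-01],
       [ 0.00000000e+00,  0.00000000e+00,  0.00000000e+00,
         1.00000000e+00]])}
```

View pics/side0.png

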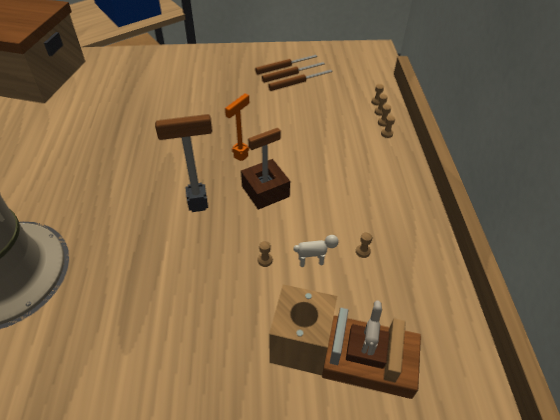

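View pics/top0.png

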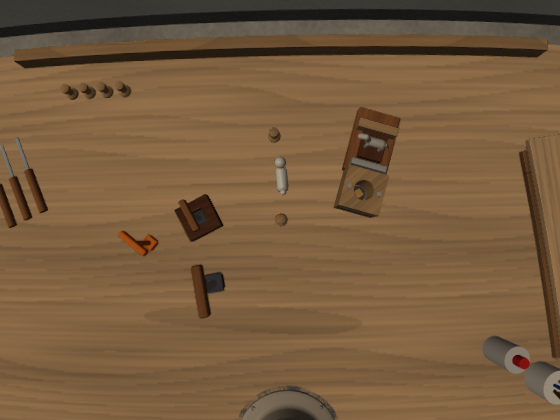

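View pics/wrist0.png

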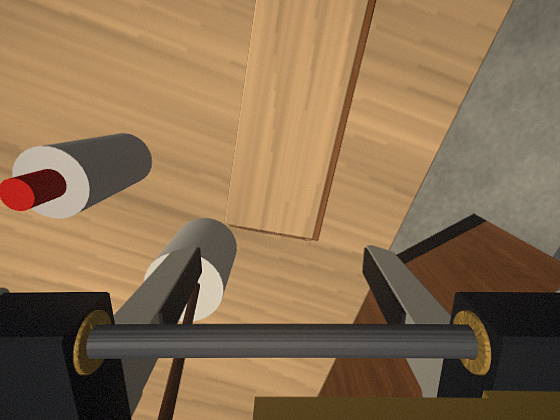

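```bash
python3 - <<'E'
import cv2
p=cv2.imread('pics/top0.png')
a=cv2.resize(p[185:255,160:240],None,fx=7,fy=7,interpolation=cv2.INTER_CUBIC);cv2.imwrite('pics/c1.png',a)
a=cv2.resize(p[100:230,320:410],None,fx=4.5,fy=4.5,interpolation=cv2.INTER_CUBIC);cv2.imwrite('pics/c2.png',a)
p=cv2.imread('pics/side0.png')
a=cv2.resize(p[270:400,250:430],None,fx=4.4,fy=4.4,interpolation=cv2.INTER_CUBIC);cv2.imwrite('pics/c3.png',a)
a=cv2.resize(p[120:215,225:305],None,fx=6,fy=6,interpolation=cv2.INTER_CUBIC);cv2.imwrite('pics/c4.png',a)
E
```

```text
(no output)
```

View pics/c1.png

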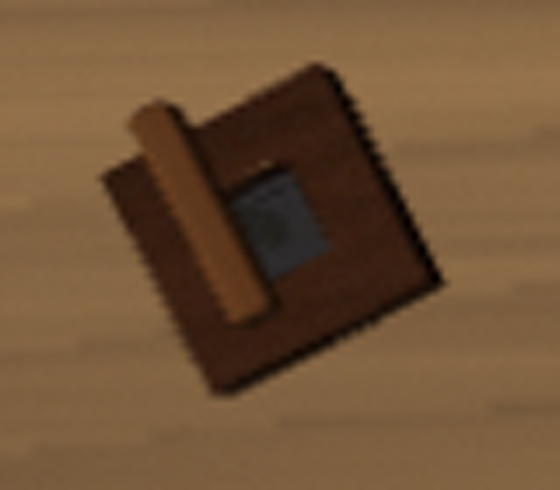

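View pics/c2.png

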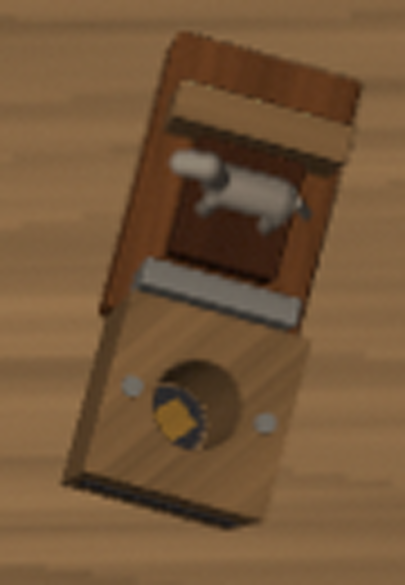

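View pics/c3.png

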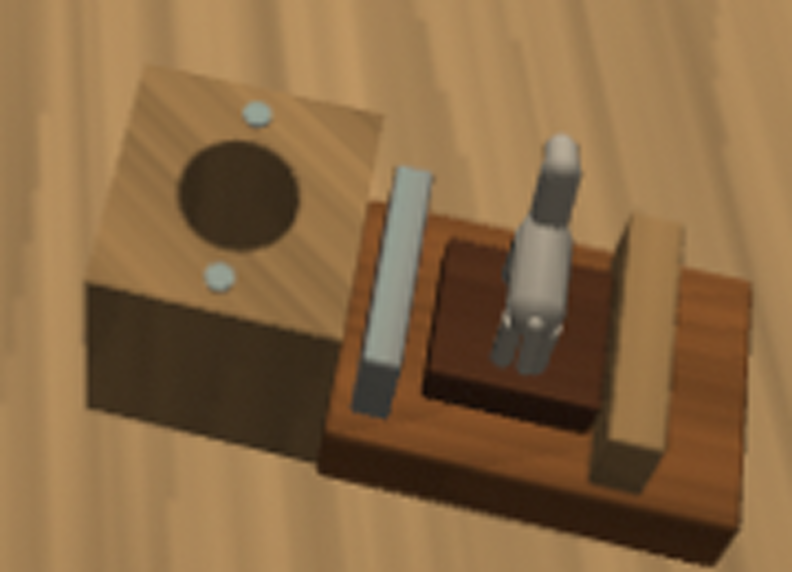

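View pics/c4.png

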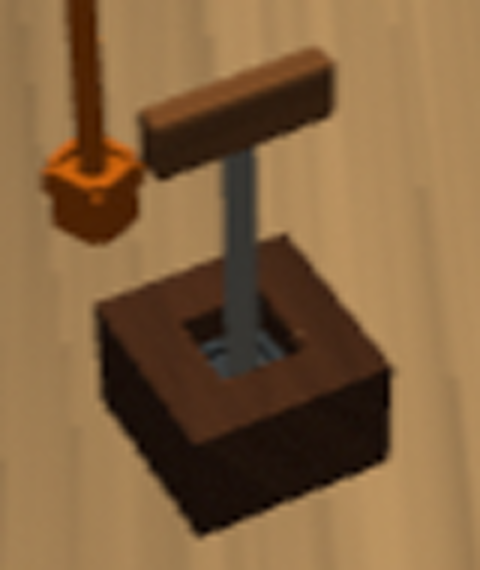

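```bash
python3 - <<'E'
from h import *
def cv(l,x0,y0,f): return [(x0+(u+.5)/f-.5,y0+(v+.5)/f-.5) for u,v in l]
def show(t,P):
    print(t); print(np.round(P,4).tolist(),'mean',P.mean(0).round(4))
b=cv([(130,122),(160,100),(272,303),(232,325)],160,185,7)
P=world('top0',b,.166);show('bar',P);d=(P[2]+P[3]-P[0]-P[1]);print('yaw',np.degrees(np.arctan2(d[1],d[0])),np.linalg.norm(P[2]-P[1]))
P=world('top0',cv([(103,178),(318,63),(443,285),(222,393)],160,185,7),.05);show('rack',P)
for i in range(4):
    d=P[(i+1)%4]-P[i];print(np.degrees(np.arctan2(d[1],d[0])),np.linalg.norm(d))
# bar via depth
f=np.load('pics/top0.npz')
for (u,v) in cv([(200,210),(120,300),(280,220)],160,185,7): print(world('top0',[(u,v)]))
P=world('side0',cv([(140,112),(158,125),(335,65),(318,47)],225,120,6),.166);show('barside',P)
d=(P[2]+P[3]-P[0]-P[1]);print('yaw',np.degrees(np.arctan2(d[1],d[0])),np.linalg.norm(d)/2)
P=world('side0',cv([(97,308),(197,444),(390,370),(287,235)],225,120,6),.05);show('rackside',P)
print('CLAMP')
P=world('top0',cv([(118,302),(312,340),(262,520),(64,484)],320,100,4.5),.11);show('tower',P)
for i in range(4):
    d=P[(i+1)%4]-P[i];print(np.degrees(np.arctan2(d[1],d[0])),np.linalg.norm(d))
P=world('top0',cv([(152,405),(242,405),(197,359),(197,451)],320,100,4.5),.11);show('mouth',P)
P=world('side0',cv([(178,195),(299,195),(238,140),(238,251)],250,270,4.4),.11);show('mouthside',P)
P=world('side0',cv([(146,65),(383,115),(340,340),(85,283)],250,270,4.4),.11);show('towerside',P)
P=world('top0',cv([(178,398),(201,421),(178,447),(155,421)],320,100,4.5),.11-.0825);show('stem',P)
for i in range(4):
    d=P[(i+1)%4]-P[i];print(np.degrees(np.arctan2(d[1],d[0])),np.linalg.norm(d))
E
```

```text
bar
[[0.5525, 0.2147, 0.166], [0.5588, 0.2058, 0.166], [0.499, 0.1734, 0.166], [0.4928, 0.1852, 0.166]] mean [0.5258 0.1948 0.166 ]
yaw -152.62701739052497 0.06798650497656304
rack
[[0.5433, 0.2474, 0.05], [0.5792, 0.1766, 0.05], [0.5066, 0.1369, 0.05], [0.473, 0.2091, 0.05]] mean [0.5255 0.1925 0.05  ]
-63.10098473790243 0.07934409502458374
-151.29347958027708 0.08271556730858574
114.93626683093466 0.07964550768600533
28.585799990086972 0.07998123234248887
[[0.52637726 0.19418032 0.16649957]]
[[ 0.50498816  0.25297062 -0.0024665 ]]
[[0.52921566 0.19172537 0.03626253]]
barside
[[0.494, 0.1839, 0.166], [0.4998, 0.1771, 0.166], [0.5591, 0.2051, 0.166], [0.5539, 0.2148, 0.166]] mean [0.5267 0.1952 0.166 ]
yaw 26.29871160450316 0.06649618439773165
rackside
[[0.4739, 0.2119, 0.05], [0.509, 0.1426, 0.05], [0.5788, 0.1758, 0.05], [0.5449, 0.248, 0.05]] mean [0.5267 0.1945 0.05  ]
CLAMP
tower
[[0.6256, -0.1359, 0.11], [0.6058, -0.2288, 0.11], [0.5201, -0.2019, 0.11], [0.5391, -0.1078, 0.11]] mean [ 0.5727 -0.1686  0.11  ]
-102.01203018965404 0.09494040236672914
162.58179501097942 0.0898109142139303
78.62219258598277 0.0960058097215273
-18.019485675357483 0.09097371354336568
mouth
[[0.5759, -0.1507, 0.11], [0.5752, -0.1939, 0.11], [0.5976, -0.173, 0.11], [0.5536, -0.1717, 0.11]] mean [ 0.5756 -0.1723  0.11  ]
mouthside
[[0.5547, -0.1716, 0.11], [0.5976, -0.1735, 0.11], [0.5779, -0.1505, 0.11], [0.5741, -0.1941, 0.11]] mean [ 0.5761 -0.1724  0.11  ]
towerside
[[0.5464, -0.1175, 0.11], [0.6317, -0.1425, 0.11], [0.6058, -0.2284, 0.11], [0.5205, -0.2039, 0.11]] mean [ 0.5761 -0.1731  0.11  ]
stem
[[0.587, -0.1758, 0.0275], [0.575, -0.1873, 0.0275], [0.5619, -0.175, 0.0275], [0.5754, -0.1636, 0.0275]] mean [ 0.5748 -0.1754  0.0275]
-136.27302436678147 0.016644055387309075
137.00949395847175 0.017945516128137242
40.20204454948411 0.017741153550837226
-46.39556375950135 0.01682533529277179
```

```bash
python3 - <<'E'
from h import *
s=bot.read_state();M=R.from_rotvec(s['eef_rot']).as_matrix();print(M.round(3)); 
y=np.degrees(np.arctan2(M[1,0],M[0,0]));r=np.degrees(np.arctan2(s['eef_pos'][1],s['eef_pos'][0]));print(y,r,y-r,np.degrees(s['qpos']))
print('azimuth key',np.degrees(np.arctan2(.1945,.5263)),np.hypot(.1945,.5263),'clamp',np.degrees(np.arctan2(-.1724,.576)),np.hypot(.1724,.576))
E
```

```text
[[ 0.33  -0.944 -0.001]
 [-0.944 -0.33   0.001]
 [-0.001  0.    -1.   ]]
-70.75322892142977 -70.75861966565868 0.00539074422891872 [66.36125209 34.3748025  -0.14370928 91.67117625  0.10418355 54.02459078
 -4.57188688]
azimuth key 20.28235086404803 0.5610899571369995 clamp -16.662733833332215 0.6012468378295224
```

```bash
python3 - <<'E'
from h import *
print(world('wrist0',[(15,193),(70,185),(195,290),(130,160),(285,100),(345,60)]).round(3))
f=np.load('pics/top0.npz');P=world('top0',[(u,v) for u in range(0,560,8) for v in range(56,400,8) if f['d'][v,u]>0]);
print(P[(P[:,2]>.05)].round(2).tolist())
E
```

```text
[[ 0.201 -0.499  0.164]
 [ 0.204 -0.514  0.129]
 [ 0.132 -0.633  0.115]
 [ 0.217 -0.526  0.054]
 [ 0.324 -0.657  0.087]
 [ 0.371 -0.695  0.088]]
[[0.93, 0.64, 0.06], [0.92, 0.62, 0.06], [0.92, 0.6, 0.06], [0.92, 0.58, 0.06], [0.92, 0.56, 0.06], [0.92, 0.54, 0.06], [0.92, 0.52, 0.06], [0.84, 0.52, 0.05], [0.91, 0.49, 0.06], [0.91, 0.48, 0.06], [0.84, 0.48, 0.05], [0.92, 0.46, 0.05], [0.91, 0.44, 0.05], [0.91, 0.42, 0.05], [0.83, 0.42, 0.05], [0.83, 0.38, 0.05], [0.48, 0.32, 0.16], [0.46, 0.3, 0.16], [0.46, 0.29, 0.16], [0.56, 0.2, 0.17], [0.54, 0.2, 0.17], [0.53, 0.22, 0.05], [0.51, 0.22, 0.06], [0.56, 0.21, 0.05], [0.55, 0.21, 0.05], [0.52, 0.19, 0.16], [0.51, 0.19, 0.17], [0.49, 0.21, 0.06], [0.41, 0.18, 0.23], [0.56, 0.19, 0.05], [0.41, 0.16, 0.23], [0.4, 0.16, 0.23], [0.38, 0.16, 0.23], [0.37, 0.16, 0.23], [0.35, 0.16, 0.23], [0.34, 0.16, 0.23], [0.56, 0.17, 0.05], [0.55, 0.17, 0.05], [0.53, 0.17, 0.05], [0.38, 0.15, 0.18], [0.36, 0.15, 0.2], [0.35, 0.15, 0.22], [0.34, 0.15, 0.23], [0.51, 0.15, 0.05], [0.73, 0.02, 0.05], [0.65, 0.01, 0.07], [0.61, 0.01, 0.06], [0.6, 0.01, 0.05], [
[... 1781 characters left out ...]
.57, -0.59, 0.09], [0.55, -0.59, 0.09], [0.53, -0.59, 0.09], [0.51, -0.59, 0.09], [0.49, -0.59, 0.08], [0.48, -0.59, 0.08], [0.46, -0.6, 0.07], [0.16, -0.6, 0.06], [0.15, -0.59, 0.09], [0.13, -0.58, 0.1], [0.11, -0.58, 0.1], [0.69, -0.62, 0.09], [0.68, -0.62, 0.09], [0.66, -0.62, 0.09], [0.64, -0.62, 0.09], [0.62, -0.62, 0.09], [0.6, -0.61, 0.09], [0.58, -0.62, 0.09], [0.57, -0.61, 0.09], [0.55, -0.61, 0.09], [0.53, -0.61, 0.09], [0.51, -0.61, 0.09], [0.49, -0.61, 0.09], [0.47, -0.61, 0.09], [0.46, -0.61, 0.09], [0.44, -0.61, 0.09], [0.4, -0.61, 0.09], [0.38, -0.61, 0.08], [0.36, -0.62, 0.07], [0.35, -0.62, 0.07], [0.16, -0.62, 0.07], [0.15, -0.6, 0.1], [0.13, -0.6, 0.1], [0.11, -0.61, 0.1]]
```

```bash
python3 -m crank '[[[26,48,0,2,93],[26,48,0,2,93],[26,48,0,2,93],[26,48,0,2,60],[26,48,0,0,60]]]' && python3 -m crank '[[[26,48,0,0,60],[26,48,0,0,60],[26,48,0,0,60],[25,50,0,0,60],[24,50,0,0,60]]]' && python3 -m crank '[[[0,0,0,0,60],[0,0,0,0,60],[0,0,0,0,60],[0,0,0,0,60],[0,0,0,0,60]]]'; python3 - <<'E'
from h import *
p,d=snap('wrist','w1')
cv2.imwrite('pics/w1c.png',cv2.resize(p[50:160,220:340],None,fx=5,fy=5,interpolation=cv2.INTER_CUBIC))
E
```

```text
time: 0.78
eef_pos: [0.3695, -0.4429, 0.2326]
eef_rot: [-2.682, 1.635, 0.0]
contact_force: [1.1, -0.4, 0.6]
opening: 0.0775
time: 1.4
eef_pos: [0.4965, -0.1989, 0.2326]
eef_rot: [2.682, -1.636, 0.0]
contact_force: [0.6, -1.2, 0.3]
opening: 0.0603
time: 2.02
eef_pos: [0.4956, -0.2013, 0.2326]
eef_rot: [2.681, -1.638, -0.0]
contact_force: [-0.3, 0.4, -0.9]
opening: 0.0601
```

View pics/w1.png

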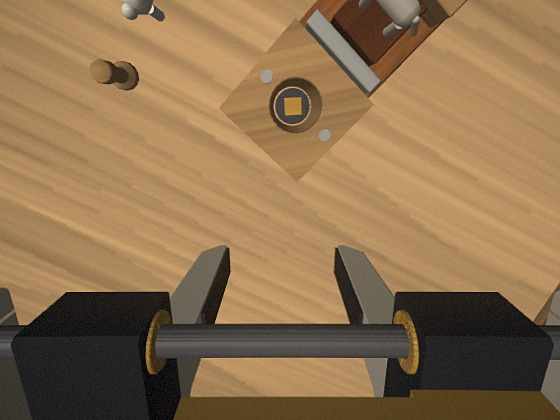

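View pics/w1c.png

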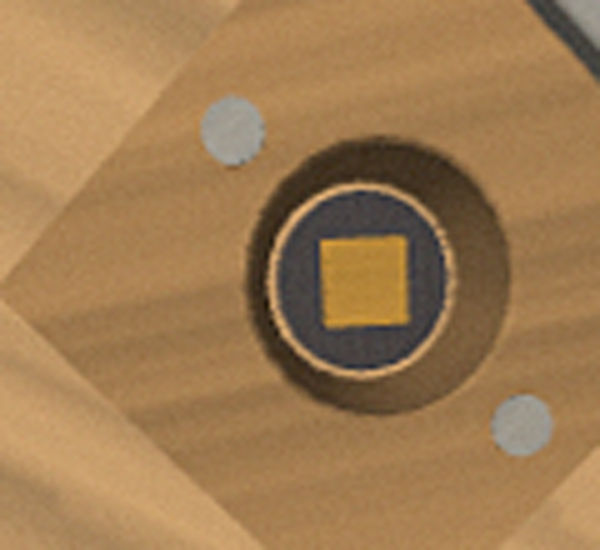

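```bash
python3 - <<'E'
from h import *
def cv(l,x0,y0,f): return [(x0+(u+.5)/f-.5,y0+(v+.5)/f-.5) for u,v in l]
P=world('w1',cv([(319,240),(406,235),(411,323),(325,328)],220,50,5),.0275)
print(P.mean(0))
for i in range(4):
    d=P[(i+1)%4]-P[i];print(np.degrees(np.arctan2(d[1],d[0])),np.linalg.norm(d))
P=world('w1',cv([(247,276),(511,276),(379,137),(379,415)],220,50,5),.11);print(P.round(4),P.mean(0))
P=world('w1',cv([(234,131),(522,426)],220,50,5),.11);print(P.round(4),P.mean(0)) # screws
P=world('w1',[(296,20),(372,97),(297,181),(220,107)],.11);print(P.round(4),P.mean(0))
for i in range(4):
    d=P[(i+1)%4]-P[i];print(np.degrees(np.arctan2(d[1],d[0])),np.linalg.norm(d))
# fit with colour
im=cv2.imread('pics/w1.png')[50:160,220:340].astype(int)
m=((im[...,2]-im[...,0]>80)&(im[...,2]>150)).astype(np.uint8)
n,l,st,c=cv2.connectedComponentsWithStats(m)
k=l[55+1,73]; 
if k:
    pts=np.argwhere(l==k)[:,::-1]+[220,50]; P=world('w1',pts,.0275)[:,:2]; print(len(P),P.mean(0),cv2.minAreaRect((P*1000).astype(np.float32)))
E
```

```text
[ 0.5760648  -0.17328235  0.0275    ]
-59.81313512339125 0.018390804393537605
-148.3758782707906 0.017843420091062517
120.27761295062125 0.018479658364891644
31.33705299178301 0.017870676156087388
[[ 0.5668 -0.1532  0.11  ]
 [ 0.5865 -0.1917  0.11  ]
 [ 0.5953 -0.1626  0.11  ]
 [ 0.5571 -0.1828  0.11  ]] [ 0.57642682 -0.17258593  0.11      ]
[[ 0.5855 -0.1417  0.11  ]
 [ 0.5664 -0.2051  0.11  ]] [ 0.57598189 -0.17336353  0.11      ]
[[ 0.6307 -0.1444  0.11  ]
 [ 0.6102 -0.225   0.11  ]
 [ 0.521  -0.2035  0.11  ]
 [ 0.547  -0.1183  0.11  ]] [ 0.57721456 -0.1727867   0.11      ]
-104.26855362718715 0.08315668648118665
166.43941348540756 0.09172965326150236
73.04691726298881 0.08904597168458912
-17.31406564239541 0.0876758577475336
282 [ 0.57607224 -0.17298782] ((575.9017333984375, -173.09429931640625), (17.391904830932617, 17.462434768676758), 31.238771438598633)
```

```bash
python3 -m crank '[[[4,56,0,0,60],[4,56,0,0,60],[4,57,0,0,60],[4,57,0,0,60],[4,57,0,0,60]]]' && python3 -m crank '[[[5,56,0,0,60],[5,57,0,0,60],[0,0,0,0,60],[0,0,0,0,60],[0,0,0,0,60]]]'; python3 - <<'E'
from h import *
p,d=snap('wrist','w2')
cv2.imwrite('pics/w2c.png',cv2.resize(p[170:290,200:360],None,fx=5,fy=5,interpolation=cv2.INTER_CUBIC))
E
```

```text
time: 2.7
eef_pos: [0.516, 0.0841, 0.2328]
eef_rot: [-2.681, 1.636, -0.001]
contact_force: [1.0, 0.6, -0.4]
opening: 0.0599
time: 3.32
eef_pos: [0.526, 0.1937, 0.2326]
eef_rot: [2.68, -1.638, 0.0]
contact_force: [0.3, -0.5, -0.9]
opening: 0.0602
```

View pics/w2.png

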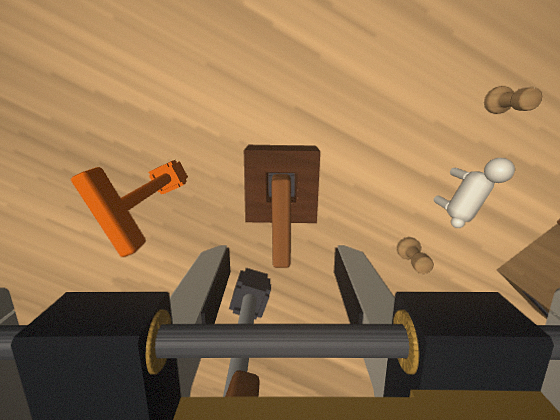

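View pics/w2c.png

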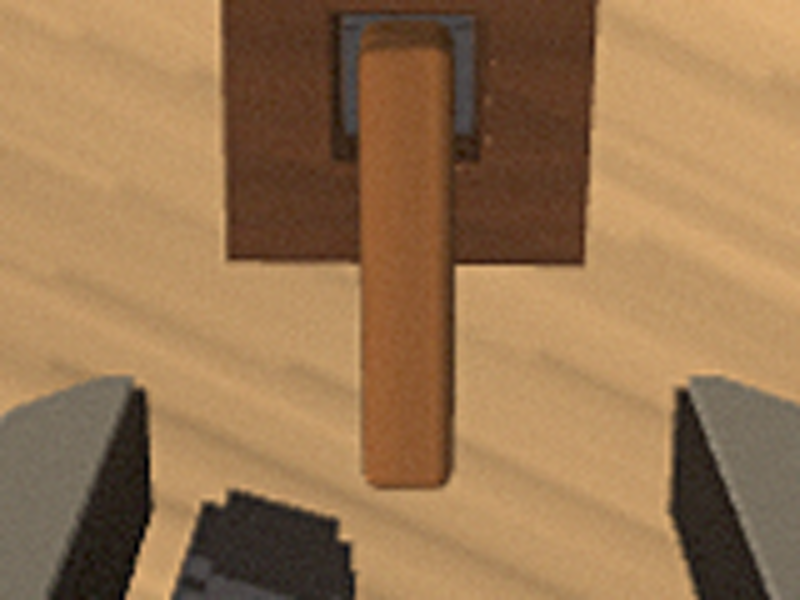

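```bash
python3 - <<'E'
from h import *
def cv(l,x0,y0,f): return [(x0+(u+.5)/f-.5,y0+(v+.5)/f-.5) for u,v in l]
f=np.load('pics/w2.npz');M=R.from_rotvec(f['rot']).as_matrix()
P=world('w2',cv([(360,48),(452,48),(453,488),(361,488)],200,170,5),.166)
print(P.round(4),P.mean(0)); print('tool',((P-f['pos'])@M).round(4), ((P.mean(0)-f['pos'])@M).round(4))
d=P[3]-P[0]+P[2]-P[1];print(np.degrees(np.arctan2(d[1],d[0])),np.linalg.norm(d)/2, np.degrees(np.arctan2(M[1,0],M[0,0])))
print(world('w2',cv([(405,250)],200,170,5)))
E
```

```text
[[0.5546 0.2161 0.166 ]
 [0.5605 0.2047 0.166 ]
 [0.4998 0.1729 0.166 ]
 [0.4934 0.1854 0.166 ]] [0.52706877 0.19478541 0.166     ]
tool [[-0.0069 -0.0357  0.0666]
 [ 0.0059 -0.0357  0.0666]
 [ 0.0065  0.0328  0.0666]
 [-0.0075  0.0328  0.0666]] [-0.0005 -0.0014  0.0666]
-152.86272262827947 0.06854958675048027 -62.88466190813625
[[0.53065162 0.19686242 0.1655753 ]]
```

```bash
python3 -m crank '[[[1,1,-20,0,60],[0,0,-25,0,60],[0,0,-25,0,60],[0,0,-11,0,60],[0,0,0,0,60]]]' && python3 -m crank '[[[0,0,0,0,30],[0,0,0,0,12],[0,0,0,0,8],[0,0,0,0,8],[0,0,0,0,8]]]' 50; python3 - <<'E'
from h import *
p,d=snap('wrist','w3')
E
```

```text
time: 4.0
eef_pos: [0.5268, 0.1958, 0.1513]
eef_rot: [2.681, -1.636, -0.001]
contact_force: [0.3, 0.8, 0.2]
opening: 0.0599
time: 4.62
eef_pos: [0.5269, 0.1965, 0.1517]
eef_rot: [-2.682, 1.636, -0.0]
contact_force: [0.5, -0.3, -0.2]
opening: 0.0149
```

View pics/w3.png

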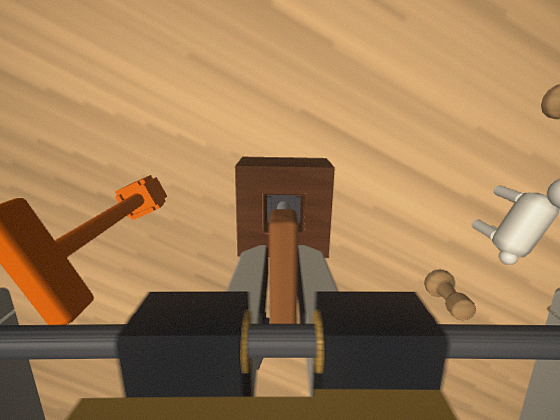

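```bash
python3 -m crank '[[[0,0,0,0,8],[0,0,5,0,8],[0,0,10,0,8],[0,0,15,0,8],[0,0,20,0,8]]]' 50 && python3 -m crank '[[[0,0,25,0,8],[0,0,30,0,8],[0,0,35,0,8],[0,0,0,0,8],[0,0,0,0,8]]]'; python3 - <<'E'
from h import *
p,d=snap('wrist','w4');print(bot.read_state())
snap('side','s4')
E
```

```text
time: 5.3
eef_pos: [0.5267, 0.1964, 0.2027]
eef_rot: [2.682, -1.636, -0.0]
contact_force: [0.9, -0.3, -3.3]
opening: 0.0137
time: 5.92
eef_pos: [0.5264, 0.1962, 0.2912]
eef_rot: [2.682, -1.636, -0.0]
contact_force: [0.1, -1.2, -3.1]
opening: 0.0136
{'time': 5.975, 'qpos': array([-0.33893633,  0.34405247, -0.15947177,  1.90355273,  0.06830925,
        0.90090941, -1.62711082]), 'dq': array([-0.00172193,  0.01336773,  0.00292142,  0.0005936 ,  0.00030289,
        0.00196046, -0.00229889]), 'joint_torque': array([ 3.81060143e-02, -5.83565640e+01, -7.28850849e-01, -2.61706853e+01,
        3.67615299e-03, -8.54338892e-02,  1.28690208e-03]), 'eef_pos': array([0.52617491, 0.19610164, 0.29067283]), 'eef_rot': array([ 2.68082991e+00, -1.63507977e+00, -1.47416325e-03]), 'contact_force': array([-0.31393945,  0.17332897, -3.63133203]), 'wrist_torque': array([-0.02180863, -0.02502686, -0.01187775]), 'opening': 0.013624449278804913}
```

View pics/w4.png

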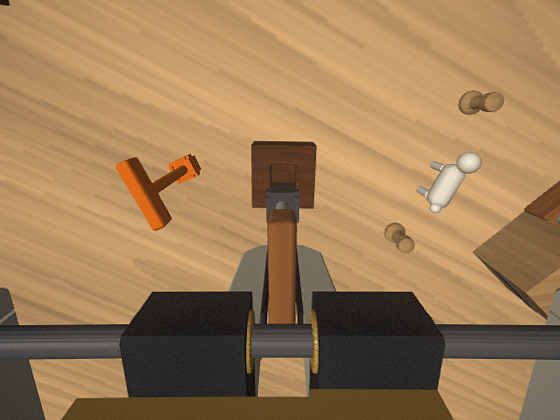

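View pics/s4.png

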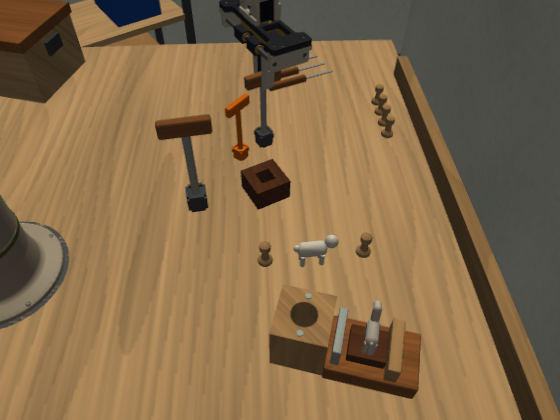

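```bash
python3 - <<'E'
from h import *
p=cv2.imread('pics/w4.png')
cv2.imwrite('pics/w4c.png',cv2.resize(p[150:230,240:330],None,fx=8,fy=7,interpolation=cv2.INTER_CUBIC))
c=eyes.camera_params('wrist');T=np.linalg.inv(c['T_tool_cam'])
h=.0146
for z in (.1157,.1457):
    X=np.array([[sx*h,sy*h,z] for sx,sy in ((-1,-1),(1,-1),(1,1),(-1,1))])
    Xc=X@T[:3,:3].T+T[:3,3]
    q,_=cv2.projectPoints(Xc,np.zeros(3),np.zeros(3),np.array(c['camera_matrix']),np.array(c['dist']))
    q=q[:,0]; print(z,q.round(1).tolist(), 'crop',((q-[240,150]+.5)*[8,7]).round(0).tolist())
E
```

```text
0.1157 [[264.7, 190.7], [298.4, 190.7], [298.0, 222.4], [265.3, 222.4]] crop [[202.0, 289.0], [472.0, 288.0], [468.0, 510.0], [206.0, 511.0]]
0.1457 [[266.3, 182.8], [296.9, 182.8], [296.5, 211.8], [266.8, 211.8]] crop [[214.0, 233.0], [459.0, 233.0], [456.0, 436.0], [218.0, 436.0]]
```

View pics/w4c.png

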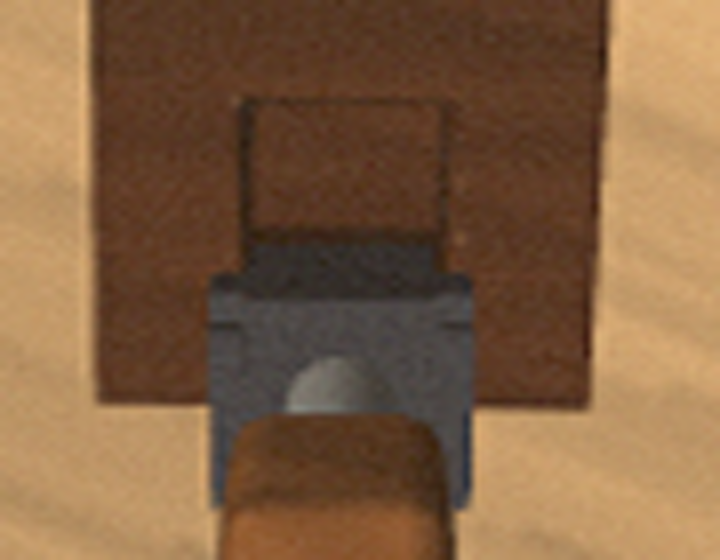

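```bash
python3 -m crank '[[[5,-30,0,1,8],[6,-50,0,1,8],[7,-55,0,1,8],[7,-55,0,1,8],[7,-55,0,0,8]]]' && python3 -m crank '[[[7,-54,0,0,8],[6,-40,0,0,8],[4,-25,0,0,8],[1,-5,0,0,8],[0,0,0,0,8]]]'&& python3 -m crank '[[[0,0,0,0,8],[0,0,0,0,8],[0,0,0,0,8],[0,0,0,0,8],[0,0,0,0,8]]]'; python3 - <<'E'
from h import *
p,d=snap('wrist','w5');s=bot.read_state();print(s['eef_pos'],R.from_rotvec(s['eef_rot']).as_matrix().round(4))
cv2.imwrite('pics/w5c.png',cv2.resize(p[120:270,200:360],None,fx=5,fy=4,interpolation=cv2.INTER_CUBIC))
p,d=snap('side','s5');cv2.imwrite('pics/s5c.png',cv2.resize(p[170:400,200:430],None,fx=3,fy=2.6,interpolation=cv2.INTER_CUBIC))
p,d=snap('top','t5');cv2.imwrite('pics/t5c.png',cv2.resize(p[100:230,320:420],None,fx=4.5,fy=4.5,interpolation=cv2.INTER_CUBIC))
E
```

```text
time: 6.65
eef_pos: [0.5585, -0.0502, 0.2904]
eef_rot: [2.737, -1.54, -0.003]
contact_force: [1.5, 0.1, -3.6]
opening: 0.0136
time: 7.28
eef_pos: [0.5766, -0.1718, 0.2907]
eef_rot: [2.738, -1.541, -0.003]
contact_force: [0.1, 0.0, -3.6]
opening: 0.0135
time: 7.9
eef_pos: [0.5769, -0.1725, 0.2917]
eef_rot: [2.738, -1.541, 0.0]
contact_force: [0.2, -0.1, -2.7]
opening: 0.0134
[ 0.57687952 -0.17248693  0.29165051] [[ 0.5186 -0.855   0.    ]
 [-0.855  -0.5186 -0.    ]
 [ 0.      0.     -1.    ]]
```

View pics/w5c.png

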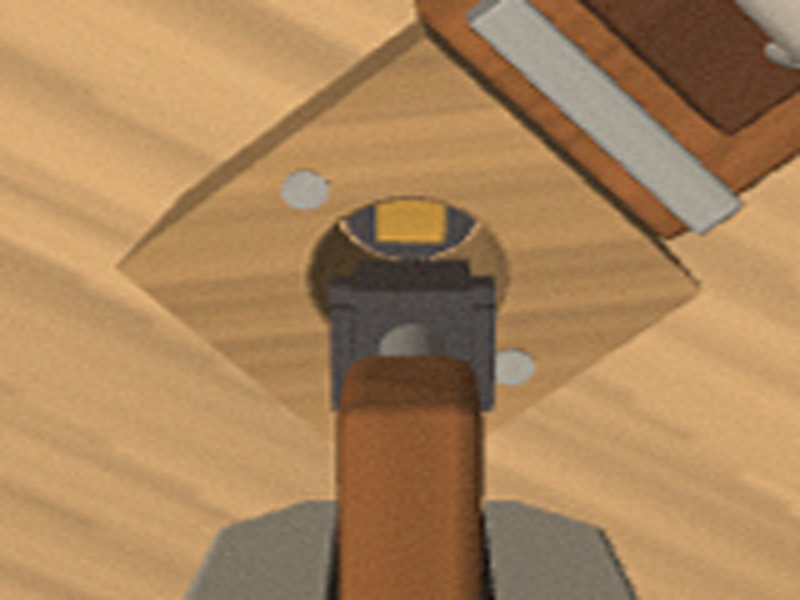

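View pics/s5c.png

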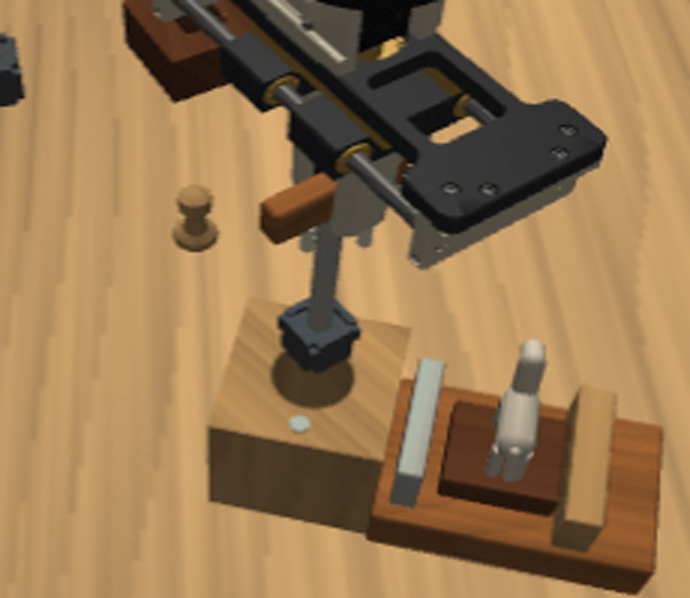

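```bash
python3 - <<'E'
from h import *
def cv(l): return [(200+(u+.5)/5-.5,120+(v+.5)/4-.5) for u,v in l]
f=np.load('pics/w5.npz');M=R.from_rotvec(f['rot']).as_matrix()
for n,l,z in (('screw',[(304,190),(515,367)],.11),('mouth lr',[(307,277),(511,277)],.11),('mouth far',[(409,197)],.11),('stem far corners',[(376,201),(446,201)],.0275),('stem near (bottom vis)',[(376,242),(447,243)],.0275)):
    P=world('w5',cv(l),z);print(n,P.round(4).tolist(),P.mean(0).round(4),((P-f['pos'])@M).round(4).tolist())
E
```

```text
screw [[0.5851, -0.1414, 0.11], [0.5666, -0.2058, 0.11]] [ 0.5758 -0.1736  0.11  ] [[-0.0223, -0.0231, 0.1817], [0.0231, 0.0261, 0.1817]]
mouth lr [[0.5649, -0.1538, 0.11], [0.5877, -0.1914, 0.11]] [ 0.5763 -0.1726  0.11  ] [[-0.0222, 0.0005, 0.1817], [0.0217, 0.0006, 0.1817]]
mouth far [[0.5949, -0.1613, 0.11]] [ 0.5949 -0.1613  0.11  ] [[-0.0002, -0.0212, 0.1817]]
stem far corners [[0.5759, -0.1626, 0.0275], [0.5854, -0.1784, 0.0275]] [ 0.5806 -0.1705  0.0275] [[-0.009, -0.0042, 0.2642], [0.0095, -0.0042, 0.2642]]
stem near (bottom vis) [[0.564, -0.1697, 0.0275], [0.5735, -0.186, 0.0275]] [ 0.5688 -0.1778  0.0275] [[-0.0091, 0.0096, 0.2642], [0.0098, 0.0099, 0.2642]]
```

```bash
python3 -m crank '[[[-0.7,-0.4,-12,0,8],[0,0,-12,0,8],[0,0,-4,0,8],[0,0,-3,0,8],[0,0,-3,0,8]]]' && python3 -m crank '[[[0,0,-2,0,8],[0,0,-3,0,8],[0,0,-3,0,8],[0,0,-3,0,8],[0,0,0,0,8]]]'; python3 - <<'E'
from h import *
s=bot.read_state();print(s['contact_force'],s['wrist_torque'],s['eef_pos'])
p,d=snap('wrist','w6')
cv2.imwrite('pics/w6c.png',cv2.resize(p[100:270,200:360],None,fx=5,fy=3.5,interpolation=cv2.INTER_CUBIC))
p,d=snap('side','s6');cv2.imwrite('pics/s6c.png',cv2.resize(p[220:380,220:360],None,fx=4,fy=3.6,interpolation=cv2.INTER_CUBIC))
E
```

```text
time: 8.68
eef_pos: [0.5764, -0.173, 0.2576]
eef_rot: [-2.738, 1.541, -0.0]
contact_force: [-0.9, 0.0, -3.6]
opening: 0.0138
time: 9.3
eef_pos: [0.5761, -0.1729, 0.2463]
eef_rot: [2.737, -1.541, -0.001]
contact_force: [-0.8, -0.4, -2.7]
opening: 0.014
[-0.82989924 -0.42853383 -2.69133255] [0.05744605 0.01026887 0.01336821] [ 0.57605006 -0.17288304  0.24632133]
```

View pics/w6c.png

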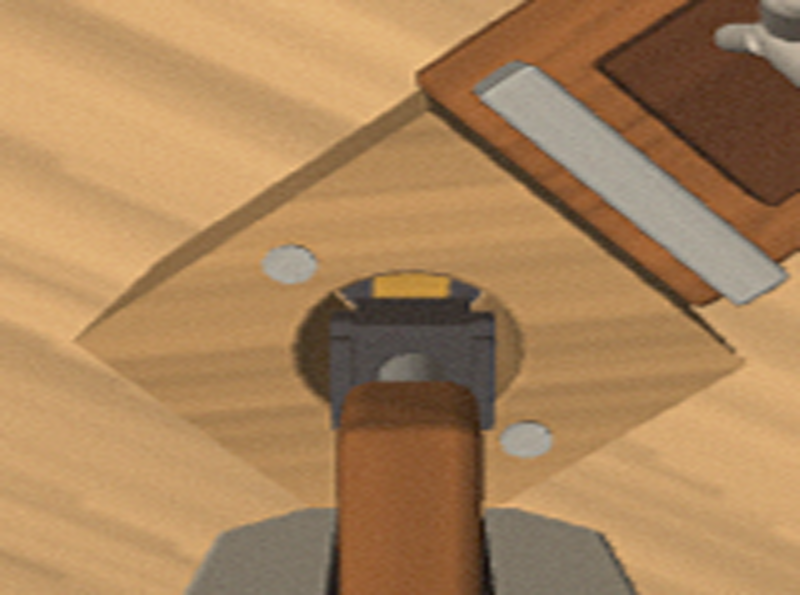

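View pics/s6c.png

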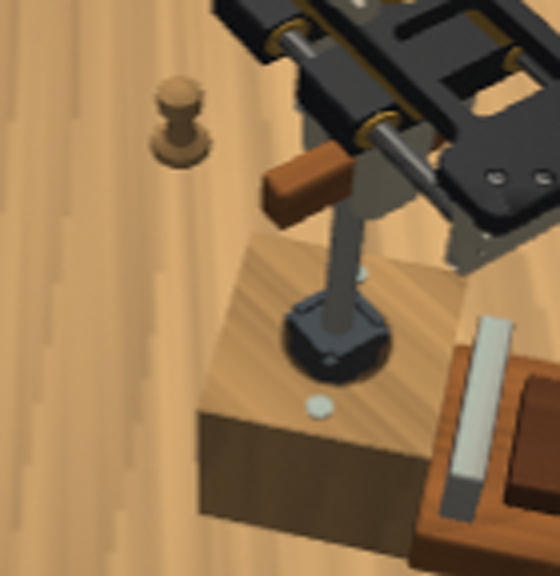

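```bash
python3 -m crank '[[[0,0,-4,0,8],[0,0,-5,0,8],[0,0,-5,0,8],[0,0,-5,0,8],[0,0,-4,0,8]]]'; python3 -m crank '[[[0,0,-5,0,8],[0,0,-5,0,8],[0,0,-5,0,8],[0,0,-5,0,8],[0,0,-4,0,8]]]'
```

```text
time: 10.02
eef_pos: [0.5761, -0.1728, 0.2232]
eef_rot: [2.738, -1.541, -0.001]
contact_force: [0.2, 0.6, -2.9]
opening: 0.0137
time: 10.65
eef_pos: [0.5762, -0.1729, 0.1993]
eef_rot: [2.738, -1.541, -0.0]
contact_force: [1.6, -0.3, -2.8]
opening: 0.0135
```

```bash
python3 -m crank '[[[0,0,-5,0,8],[0,0,-5,0,8],[0,0,-4,0,8],[0,0,-3,0,8],[0,0,0,0,8]]]'
```

```text
time: 11.28
eef_pos: [0.5761, -0.1729, 0.1823]
eef_rot: [2.737, -1.541, -0.001]
contact_force: [0.1, -0.4, -3.6]
opening: 0.0138
```

```bash
python3 -m crank '[[[0,0,-2,0,8],[0,0,-2,0,8],[0,0,-2,0,8],[0,0,-2,0,8],[0,0,0,0,8]]]'; python3 -m crank '[[[0,0,-1,0,8],[0,0,-1,0,8],[0,0,-1,0,8],[0,0,0,0,8],[0,0,0,0,8]]]'
```

```text
time: 11.9
eef_pos: [0.5761, -0.1729, 0.1744]
eef_rot: [2.737, -1.541, -0.0]
contact_force: [0.5, 0.2, -3.5]
opening: 0.0134
time: 12.52
eef_pos: [0.5762, -0.1729, 0.1716]
eef_rot: [2.737, -1.541, -0.0]
contact_force: [1.2, 0.3, -4.1]
opening: 0.0136
```

```bash
python3 -m crank '[[[0,0,-1,0,8],[0,0,-1,0,8],[0,0,0,0,8],[0,0,0,0,8],[0,0,0,0,8]]]'; python3 -m crank '[[[0,0,-1,0,8],[0,0,-1,0,8],[0,0,0,0,8],[0,0,0,0,8],[0,0,0,0,8]]]'
```

```text
time: 13.15
eef_pos: [0.5762, -0.1729, 0.1696]
eef_rot: [2.737, -1.541, -0.0]
contact_force: [0.4, 0.3, -4.2]
opening: 0.0133
time: 13.78
eef_pos: [0.5761, -0.1729, 0.1676]
eef_rot: [2.737, -1.541, -0.0]
contact_force: [-0.7, -0.2, -3.6]
opening: 0.0134
```

```bash
python3 -m crank '[[[0,0,-1.5,0,8],[0,0,-1.5,0,8],[0,0,-1.5,0,8],[0,0,-1.5,0,8],[0,0,0,0,8]]]'; python3 -m crank '[[[0,0,-1,0,8],[0,0,-1,0,8],[0,0,-1,0,8],[0,0,0,0,8],[0,0,0,0,8]]]'
```

```text
time: 14.4
eef_pos: [0.5761, -0.1729, 0.1614]
eef_rot: [2.737, -1.541, -0.0]
contact_force: [-0.6, 1.3, -4.1]
opening: 0.0134
time: 15.02
eef_pos: [0.5762, -0.1729, 0.1586]
eef_rot: [2.738, -1.541, -0.0]
contact_force: [0.1, 0.6, -3.8]
opening: 0.0141
```

```bash
python3 -m crank '[[[0,0,-0.5,0,8],[0,0,-0.5,0,8],[0,0,-0.5,0,8],[0,0,0,0,8],[0,0,0,0,8]]]'; python3 -m crank '[[[0,0,-0.5,0,8],[0,0,-0.5,0,8],[0,0,0,0,8],[0,0,0,0,8],[0,0,0,0,8]]]'
```

```text
time: 15.65
eef_pos: [0.5762, -0.1729, 0.1572]
eef_rot: [2.738, -1.541, 0.0]
contact_force: [-0.3, 1.2, -1.8]
opening: 0.0134
time: 16.27
eef_pos: [0.5765, -0.173, 0.1571]
eef_rot: [-2.737, 1.541, -0.002]
contact_force: [-2.2, 1.8, 8.0]
opening: 0.0136
```

```bash
python3 -m crank '[[[0,0,0.8,-3,8],[0,0,0,-5,8],[0,0,0,-5,8],[0,0,0,-5,8],[0,0,0,0,8]]]' 60; python3 -c "
from h import *
s=bot.read_state();M=R.from_rotvec(s['eef_rot']).as_matrix();print(np.degrees(np.arctan2(M[1,0],M[0,0])),s['wrist_torque'],s['qpos'][6])"
```

```text
time: 16.9
eef_pos: [0.5768, -0.1726, 0.1571]
eef_rot: [-2.464, 1.949, -0.001]
contact_force: [1.3, 1.9, 0.2]
opening: 0.0136
-76.69314950072875 [ 0.52495646 -0.44160109  0.05287838] -1.1229818849560298
```

```bash
python3 -m crank '[[[0,0,0,-6,8],[0,0,0,-6,8],[0,0,0,-6,8],[0,0,0,-6,8],[0,0,0,0,8]]]' 60; python3 -c "
from h import *
s=bot.read_state();M=R.from_rotvec(s['eef_rot']).as_matrix();print(np.degrees(np.arctan2(M[1,0],M[0,0])),s['wrist_torque'],s['qpos'][6])"
```

```text
time: 17.52
eef_pos: [0.5768, -0.173, 0.1571]
eef_rot: [-2.006, 2.417, -0.002]
contact_force: [1.0, 1.2, -1.1]
opening: 0.0137
-100.61203127680636 [ 0.15292261 -0.65308171  0.04457771] -1.4328139752573148
```

```bash
python3 -c "
from h import *
p,d=snap('wrist','w7');print(bot.read_state()['wrist_torque'])
cv2.imwrite('pics/w7c.png',cv2.resize(p,None,fx=1.4,fy=1.4))
p,d=snap('side','s7');cv2.imwrite('pics/s7c.png',cv2.resize(p[220:400,220:430],None,fx=3.6,fy=3.2,interpolation=cv2.INTER_CUBIC))
p,d=snap('top','t7')"
```

```text
[ 0.11030878 -0.73639729  0.06759093]
```

View pics/w7c.png

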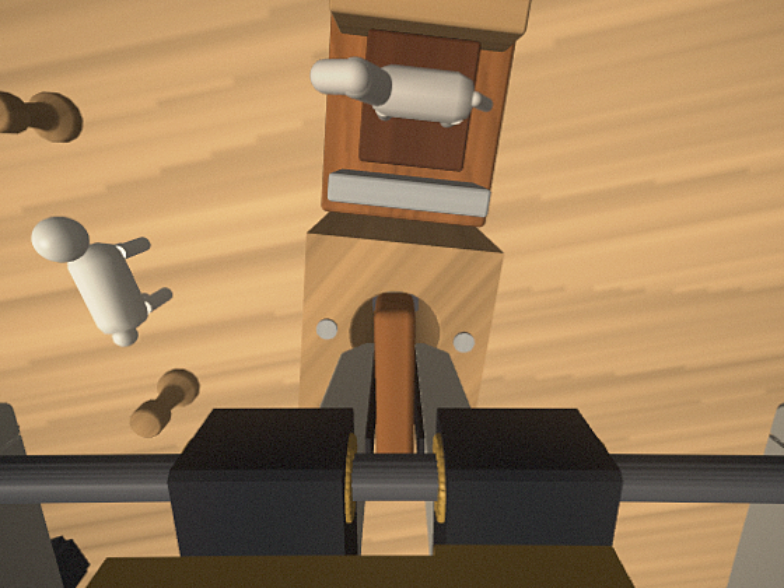

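View pics/s7c.png

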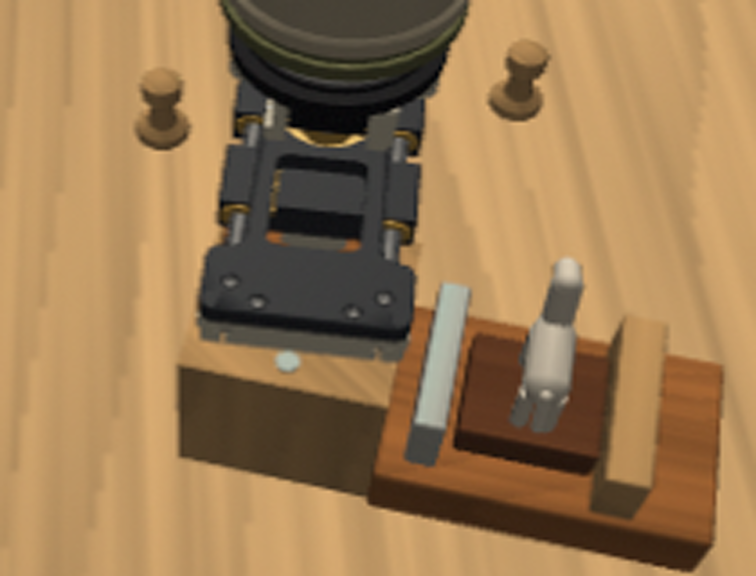

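```bash
python3 -m crank '[[[0,0,0,-6,8],[0,0,0,-6,8],[0,0,0,-6,8],[0,0,0,0,8],[0,0,0,0,8]]]' 60; python3 -c "
from h import *
s=bot.read_state();M=R.from_rotvec(s['eef_rot']).as_matrix();print(np.degrees(np.arctan2(M[1,0],M[0,0])),s['wrist_torque'],s['qpos'][6])"
```

```text
time: 18.3
eef_pos: [0.5766, -0.1732, 0.1571]
eef_rot: [-1.604, 2.701, -0.001]
contact_force: [2.4, -0.6, 0.1]
opening: 0.0134
-118.59959520588333 [-0.17075816 -0.90605322  0.03638985] -1.664014453309069
```

```bash
python3 -m crank '[[[0,0,0,-4,8],[0,0,0,-2,8],[0,0,0,-2,8],[0,0,0,0,8],[0,0,0,0,8]]]' 60; python3 -c "
from h import *
s=bot.read_state();M=R.from_rotvec(s['eef_rot']).as_matrix();print(np.degrees(np.arctan2(M[1,0],M[0,0])),s['wrist_torque'],s['qpos'][6])"
```

```text
time: 18.92
eef_pos: [0.5764, -0.1731, 0.1571]
eef_rot: [-1.408, 2.808, -0.001]
contact_force: [3.0, -2.6, 2.5]
opening: 0.0138
-126.72169387090443 [-0.59482025 -1.00732942  0.09120368] -1.7681933879971377
```

```bash
python3 -m crank '[[[0,0,0,-2,8],[0,0,0,-2,8],[0,0,0,0,8],[0,0,0,0,8],[0,0,0,0,8]]]' 60; python3 -c "
from h import *
s=bot.read_state();M=R.from_rotvec(s['eef_rot']).as_matrix();print(np.degrees(np.arctan2(M[1,0],M[0,0])),s['wrist_torque'],s['qpos'][6])"
```

```text
time: 19.55
eef_pos: [0.5764, -0.1731, 0.1571]
eef_rot: [-1.309, 2.856, -0.001]
contact_force: [3.0, -2.6, 5.7]
opening: 0.0133
-130.7566418515806 [-0.79441669 -1.13212227  0.0693977 ] -1.8198783201745237
```

```bash
python3 -m crank '[[[0,0,0,-2,8],[0,0,0,-2,8],[0,0,0,0,8],[0,0,0,0,8],[0,0,0,0,8]]]' 60; python3 -c "
from h import *
s=bot.read_state();M=R.from_rotvec(s['eef_rot']).as_matrix();print(np.degrees(np.arctan2(M[1,0],M[0,0])),s['wrist_torque'],s['qpos'][6])"
```

```text
time: 20.18
eef_pos: [0.5763, -0.1731, 0.1571]
eef_rot: [-1.207, 2.9, -0.0]
contact_force: [3.1, -2.9, 5.7]
opening: 0.0135
-134.82652634352002 [-0.82746629 -1.09141335  0.18642237] -1.8719952402218574
```

```bash
python3 -m crank '[[[0,0,0.3,-1.5,8],[0,0,0,-1.5,8],[0,0,0,0,8],[0,0,0,0,8],[0,0,0,0,8]]]' 60; python3 -c "
from h import *
s=bot.read_state();M=R.from_rotvec(s['eef_rot']).as_matrix();print(np.degrees(np.arctan2(M[1,0],M[0,0])),s['wrist_torque'],s['qpos'][6])
p,d=snap('wrist','w8')"
```

```text
time: 20.8
eef_pos: [0.5761, -0.1729, 0.1571]
eef_rot: [1.132, -2.93, -0.0]
contact_force: [3.9, -3.2, 0.9]
opening: 0.0136
-137.75328209150845 [-0.98161941 -1.19241082  0.56376691] -1.9096210934319533
```

View pics/w8.png

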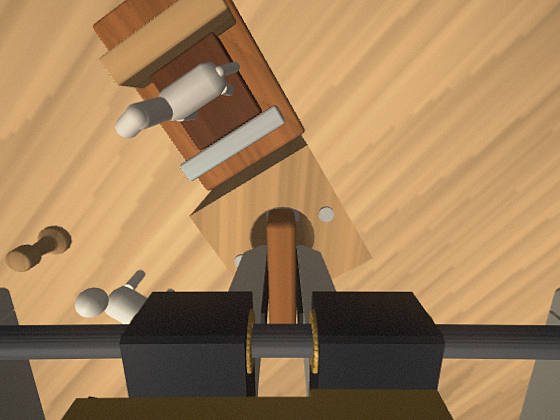

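```bash
python3 -m crank '[[[0,0,0,-1.5,8],[0,0,0,0,8],[0,0,0,0,8],[0,0,0,0,8],[0,0,0,0,8]]]' 60; python3 -c "
from h import *
s=bot.read_state();M=R.from_rotvec(s['eef_rot']).as_matrix();print(np.degrees(np.arctan2(M[1,0],M[0,0])),s['wrist_torque'],s['qpos'][6])
p=cv2.imread('pics/w8.png')
cv2.imwrite('pics/w8c.png',cv2.resize(p[90:230,150:330],None,fx=4.4,fy=4.2,interpolation=cv2.INTER_CUBIC))"
```

```text
time: 21.48
eef_pos: [0.5761, -0.1729, 0.1572]
eef_rot: [1.094, -2.945, -0.0]
contact_force: [3.9, -2.7, -0.5]
opening: 0.0137
-139.25630786503547 [-0.81363366 -1.18815585  0.62553493] -1.9288505377311853
```

View pics/w8c.png

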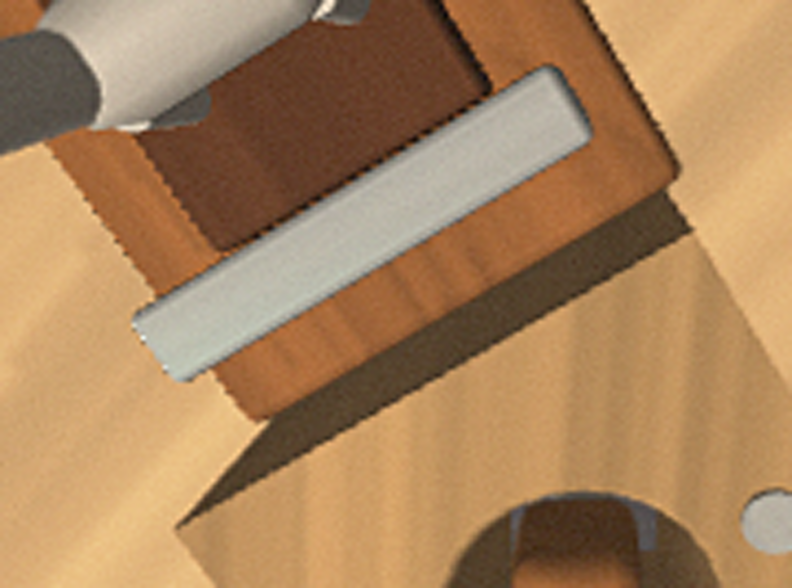

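```bash
python3 -m crank '[[[0.3,-0.3,0,2,8],[0.2,-0.2,0,2,8],[0,0,0,0,8],[0,0,0,0,8],[0,0,0,0,8]]]' 60; python3 -c "
from h import *
s=bot.read_state();print(s['wrist_torque'])"
```

```text
time: 22.1
eef_pos: [0.5765, -0.1733, 0.1571]
eef_rot: [1.195, -2.905, -0.001]
contact_force: [2.9, -1.5, -0.5]
opening: 0.0135
[-0.65862009 -0.91261001  0.05160363]
```

```bash
python3 -m crank '[[[0.5,-0.3,0,0,8],[0.4,-0.3,0,0,8],[0,0,0,0,8],[0,0,0,0,8],[0,0,0,0,8]]]' 20; python3 -c "
from h import *
s=bot.read_state();print(s['wrist_torque'])"
```

```text
time: 22.72
eef_pos: [0.5771, -0.1737, 0.1571]
eef_rot: [1.195, -2.904, -0.001]
contact_force: [-1.1, 0.8, 3.8]
opening: 0.0139
[0.24070684 0.66915925 0.00260661]
```

```bash
python3 -m crank '[[[-0.3,0.2,0,0,15],[0,0,0,0,18],[0,0,0,0,22],[0,0,0,0,30],[0,0,0,0,40]]]' 10; python3 -m crank '[[[0,0,0,0,40],[0,0,0,0,40],[0,0,0,0,40],[0,0,0,0,40],[0,0,0,0,40]]]'; python3 -c "
from h import *
p,d=snap('wrist','w9')"
```

```text
time: 23.35
eef_pos: [0.5773, -0.1738, 0.1572]
eef_rot: [-1.196, 2.905, 0.0]
contact_force: [-0.1, -0.2, 0.4]
opening: 0.0356
time: 23.98
eef_pos: [0.5773, -0.1738, 0.1572]
eef_rot: [1.196, -2.905, -0.0]
contact_force: [-0.6, -0.5, 0.2]
opening: 0.04
```

View pics/w9.png

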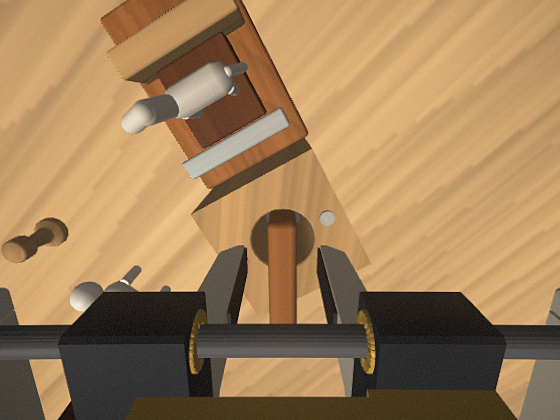

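Released; the key stands between the fingers and the jaw is against the plinth. Retreat straight up, then check.

```bash
python3 -m crank '[[[0,0,5,0,40],[0,0,10,0,40],[0,0,20,0,40],[0,0,30,0,40],[0,0,40,0,40]]]'; python3 -m crank '[[[-20,0,40,0,40],[-40,0,20,0,40],[-30,0,0,0,40],[0,0,0,0,40],[0,0,0,0,40]]]'; python3 -c "
from h import *
snap('wrist','w10')
p,d=snap('side','s10')
cv2.imwrite('pics/s10c.png',cv2.resize(p[200:400,220:430],None,fx=3.6,fy=3,interpolation=cv2.INTER_CUBIC))
snap('top','t10')"
```

```text
time: 24.65
eef_pos: [0.5769, -0.1737, 0.2634]
eef_rot: [1.195, -2.904, -0.001]
contact_force: [0.9, -0.2, -0.3]
opening: 0.04
time: 25.28
eef_pos: [0.488, -0.1737, 0.3228]
eef_rot: [-1.196, 2.904, -0.001]
contact_force: [-0.9, 0.5, -0.5]
opening: 0.0396
```

View pics/w10.png

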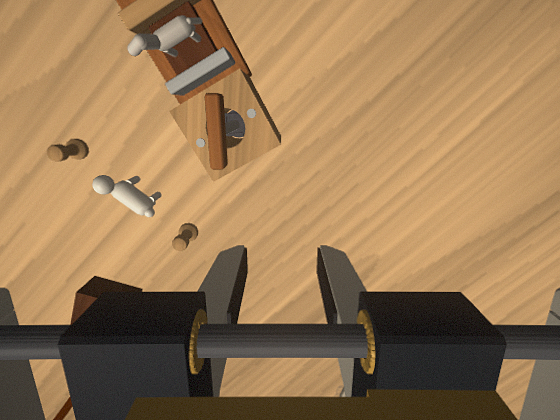

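View pics/s10c.png

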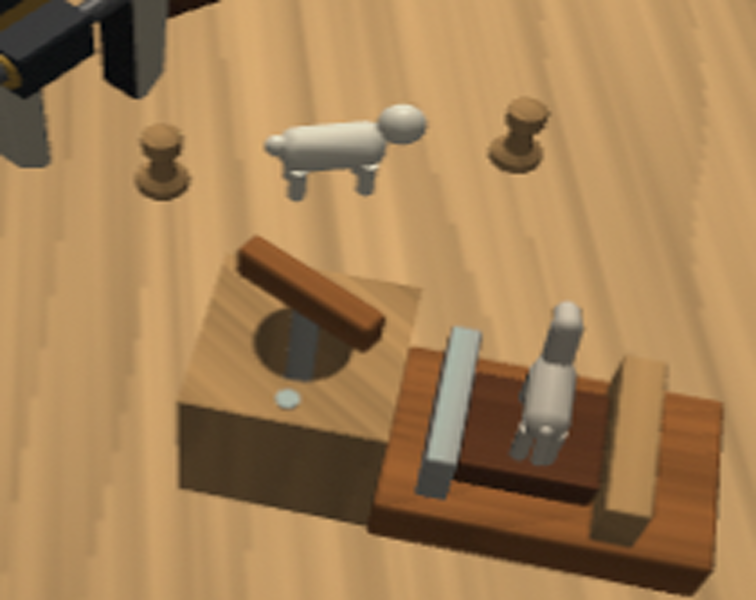

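View pics/t10.png

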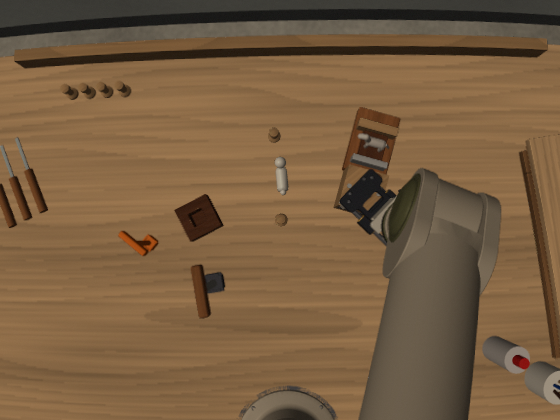

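```bash
python3 - <<'E'
from h import *
p=cv2.imread('pics/w10.png')
cv2.imwrite('pics/w10c.png',cv2.resize(p[10:190,130:290],None,fx=5,fy=3.3,interpolation=cv2.INTER_CUBIC))
for s in [(211,100),(213,115),(215,130),(217,145),(218,160)]: print(world('w10',[s]).round(4))
E
```

```text
[[ 0.5965 -0.1924  0.172 ]]
[[ 0.5869 -0.1837  0.1711]]
[[ 0.5769 -0.1748  0.1707]]
[[ 0.5664 -0.1661  0.1721]]
[[ 0.5565 -0.1559  0.1709]]
```

View pics/w10c.png

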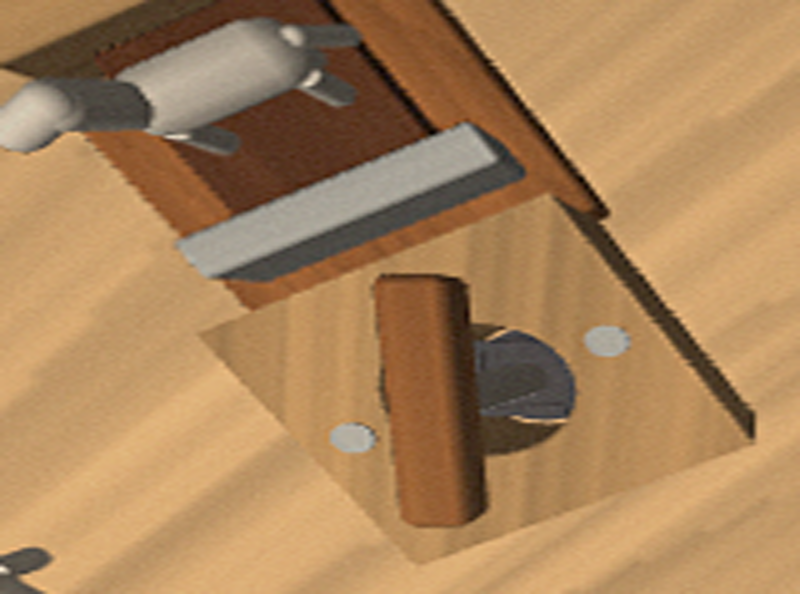

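```bash
python3 -c "
from h import *
s=bot.read_state();print(s['time'],s['contact_force']);print(bot.job_done())"
```

```text
25.425 [-0.12877733  0.24079951 -0.24675716]
the job is handed in; nothing more can be done
None
```

The job is handed in at 25.4 s of the 64 s limit, with the T-key standing upright on the stem and released, and the clamp closed on the plinth.

**What I did:** I took the smaller wooden T-key from its stand and measured the stem's flats through the bore at about 31°. I lowered the key in small steps and felt first contact at about 8 N, at the height expected for a fully seated socket. I then turned it clockwise until the torque rose from about 0.05 to 0.6 N m. After easing off the twist and side load, I let go and backed away.

**Last checks:**
- **Key seated:** the crossbar is level with its top at 0.171 m, against 0.1715 m expected.
- **Jaw against the plinth:** no gap shows. The jaw had moved about half its total travel when the stem was about half turned (30° of 60°), which agrees with reaching the stop.
- **Bystanders:** the lamb and both pawns look unmoved and upright.
- **Arm clear:** the force reading is about 0 N, so the robot is touching nothing.

**What disagreed:**
- The first, coarse top view gave the flats at about 44°. I used the closer wrist view's 31°, and the socket went on freely.
- The torque rose about 5° later than I had calculated. I put that down to the socket's play and some twist or slip in the grip.
- Side forces of up to about 5 N built up while turning, and I relieved them before releasing.

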